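Bond a brittle horn scale under a dead-weight press

TASK

By pushing, slide the brittle horn slip gently along the bed of the small press, without lifting it, until it lies along the fence and against the end stop under the pad. Then press the plunger down softly until the rubber pad bears on the horn and its spring gives by a few millimetres, and lower the large weight and then the small one over the post, fully home, without dropping them. Neither the gripper nor the pad may load the horn with more than 15 N; leave the other things on the bench where they are.

Things in the scene. Friction and masses are not known exactly. Their poses are not given: they have to be found in the camera images.
- seat (a point): Point on the top of the press's fixed aluminium bed plate (10 mm thick) straight under the press axis: the horn slip's underside centre belongs here, its length along y. Axes are the press's: z up, +x across the bed towards the long fence, +y along the bed towards the end stop and green column. The bed reaches from x -115 to +50 and y -270 to +130 mm of this point.
- fence_face (a point): Middle of the black rubber face of the long straight fence, 310 mm long (y), top 13 mm above the bed; the face looks to -x and is 19 mm in x from the seat point. It gives way 1 mm for 4 N, 4 mm at most, and springs back. Axes as the seat's.
- stop_face (a point): Middle of the black rubber face of the end stop, 40 mm wide (x), top 13 mm above the bed; the face looks to -y and is 70 mm in y from the seat point. It gives way 1 mm for 4 N, 4 mm at most, and springs back. Axes as the seat's.
- head_front (a point): Lower front edge (middle) of the green press head that overhangs the bed, 80 mm above the bed. The head is 44 mm wide (x), 22 mm high, begins here, 22 mm before the press axis, and runs in +y to the column. Axes as the seat's.
- horn: The work piece: a dark, plain, brittle flat slip of horn (knife-handle scale), 38 mm wide (its x) x 140 mm long (its y) x 14 mm thick, about 90 g, lying loose on the bed plate of the press, short of the press head and off the fence. Origin at the centre of its underside.
- pad: Round black rubber pad, 30 mm across, 8 mm thick, at the lower end of the press plunger, facing down; origin at the centre of its underside. It is sprung: it yields upwards into the plunger by up to 12 mm, 0.8 N for each mm, then is solid. The horn slip's top is 14 mm above the bed when it lies flat.
- plunger: Press plunger: vertical rod, flange and post in one, origin at the centre of the flange's underside; slides straight down up to 35 mm from fully up (pad's underside 35 mm above the bed). A stiff guide holds it where it is left: moving it down takes 4 to 5 N on the post (friction 7 N less its weight of about 3 N), plus the pad's spring once the pad bears.
- flange_top (a point): Centre of the top face of the weight carrier, a round steel flange 40 mm across and 8 mm thick on top of the plunger, above the press head; it moves with the plunger. An upright post 12 mm across with a tapered tip rises from it, 56 mm tall.
- post_tip (a point): Top of that post (12 mm across, 6 mm at the very tip): the place to press the plunger down.
- large_mid (a point): Centre (half-way up) of the large weight: plain steel ring lying flat on the bench, 54 mm across, 18 mm high, 20 mm hole, about 280 g. On the carrier this point is 9 mm above the flange's top face.
- small_mid (a point): Centre (half-way up) of the small weight: plain steel ring standing on the bench, 40 mm across, 32 mm high, 20 mm hole, about 220 g. Home on top of the large weight this point is 34 mm above the flange's top face.
- weight_large: The large weight, origin at the centre of its underside.
- weight_small: The small weight, origin at the centre of its underside.
- tape: Bystander, to be left alone: roll of masking tape lying flat, 100 mm across, 24 mm high.
- hammer: Bystander, to be left alone: hammer lying on the bench, about 240 mm long.
- glue: Bystander, to be left alone: white glue bottle, 48 mm across, 120 mm tall, standing.
- block: Bystander, to be left alone: steel block 60 x 60 mm, 100 mm tall, with two slots in its face, standing.
- horn_tip: Bystander, to be left alone: raw curved horn tip lying on the bench, about 150 mm long, 32 mm thick.
- offcut: Bystander, to be left alone: short thick horn offcut, 70 x 45 x 18 mm (not the work piece).
- brass_bar: Bystander, to be left alone: square-edged brass bar lying on the bench, 130 x 12 x 10 mm.
There are look-alikes about, which are no part of the job. Leave any purple look-alike of the weight_large alone.

How it is judged:
By the outcome, as a careful person would: the job done as asked, in the order asked, and still so for the second after the job is handed in, with the robot touching nothing.
It also fails if it takes over 72 s, if anything falls off the work surface, if the arm or the gripper's body presses on something with over 40 N, if the wrist force passes 120 N, or if a joint passes its speed limit or range.

ROBOT

A 7-joint arm with a two-finger parallel gripper is mounted at the origin on the work surface. World frame = base frame: x ahead of the robot, y to its left, z up, the work surface at z = 0. Lengths are in m, angles in rad, forces in N, time in s.
With the tool pointing down it reaches from about 0.4 to 0.875 m from the base axis. Payload 6.5 kg.
Tool frame: the origin (TCP) lies midway between the tips of the shut fingers; the grasp point (between the pads) lies 19 mm behind it (tcp_to_grasp is the distance from the TCP to the grasp point, in m); z points along the fingers, y is the line along which they close (so a half turn about z gives the same grasp; the last joint's range is limited). The gripper opens to 88 mm and grips with 3 to 60 N. Pads are 18 mm wide; open, the fingers measure 123 mm over their backs; the gripper's body (75 mm by 187 mm) begins 45 mm behind the grasp point.
Start: joints at [1.144, 0.536, -0.004, 1.538, 0.003, 1.067, -0.071], TCP at [0.229, -0.608, 0.239] pointing down, gripper open.
Joint ranges: [-2.7, 2.7], [-0.37, 2.16], [-1.27, 1.26], [0.24, 2.4], [-1.31, 4.45], [0.19, 1.91], [-2.76, 2.76]. Speed limits (rad/s): [2.39, 2.39, 3.14, 3.14, 3.14, 3.14, 3.14].

INTERFACE

Orientations are given as a unit quaternion [x, y, z, w].
In Python, from workcell import * gives the robot as it stands.
- The arm moves only by the shell command python3 -m creep 'ROWS'. ROWS is JSON, a list that holds one entry, the list of rows, each a list of 7 numbers: the shift along the world's x, y, z scaled (see below), then the turn, a rotation vector about the world's x, y, z scaled (see below), then the closure, from 0 (fully open) to 1 (shut). A call has exactly 5 rows; each row shifts and turns the commanded pose from where the row before left it; what a row does not reach is not made up. The controller multiplies each number of a shift by 0.06 m and each number of a turn by 0.15 rad. A row lasts 1/8 s, in which the tool goes at most 62.5 mm and 10.7 degrees, less where a joint would pass 70% of its speed; a pose out of reach is approached as far as the arm can. A call with a number of a shift or a turn outside -1 to 1 is refused whole. A call with a gripper value outside its range is refused whole. The fingers move at their own pace and stop on an object; the grip force is fixed at half the most. Time passes only in rows, so rows that do not move let the fingers close, or fill a call up. It gives the time, the measured TCP pose, the force, the opening and the grip force at its end, in the units of the state.
- state(): the state, without advancing time (a new reading comes with each control period).
- camera(name): name is "side" or "top"; returns the picture (480x640x3 uint8, red, green, blue); there is no depth.
- calibration(name): a dict with "camera_matrix" (3x3 intrinsics, pixels), "world_from_camera" (4x4, takes a point from camera to world coordinates). Camera axes: x right, y down, z forward; pixel columns grow to the right and rows downward; lengths in m; the calibration is good to about 2 mm. A picture is of the moment at which its call begins. calibration takes no time and is no camera call.
- finish_job(): hands the job in; it is judged then, once.
Trained networks look in the newest picture that a camera, given by its name, has taken for a name from the list of things; names that differ only in an ending like _2 or _b are one class to them, and where a whole thing is asked for, a point or a joint stands for the part that bears it (a point fixed in the world has none). Each returns a list of dicts, best first, with "confidence" (0 to 1); they miss things now and then, are a little off and sometimes report something else, mostly with a low value. They report only what shows in the picture. A call takes as long as a camera call. They do not tell look-alikes from the thing itself.
- search_frame(label, camera): "xy" ([column, row] as shares, 0 to 1, of the picture: columns of its width, rows of its height, amid what is visible of it).
- silhouettes(label, camera): "mask" (480x640 bool, what is visible of it) and "xy" ([column, row] as shares, 0 to 1, of the picture: columns of its width, rows of its height, amid what is visible of it).
- place_of(label, camera): "xy" ([column, row] as shares, 0 to 1, of the picture: columns of its width, rows of its height: a listed point, or the origin of a listed thing).
The state is a dict: "time_s": time; "joint_pos": joint angles; "joint_velocities": joint speeds; "effort": joint torques, N m; "ee_pos": TCP position; "tcp_rot": TCP orientation; "contact_force": force on the tool from outside, world axes, zero at the start; "torque": the same for the moment, N m; "finger_gap": finger opening in m; "grasp_force": force on a finger pad.
Only numpy, scipy, OpenCV 4.12 (cv2) and the standard library are available. Lean on these libraries where they do the work, as an engineer would, in place of code of your own. Each camera call takes 0.05 s, during which the arm holds its last target. There are 200 camera calls.

## Working session

There is one attempt and no reset: what is moved stays moved. The work goes in short steps, Python scripts to look and compute and a shell command to move; the robot and the scene stay as the last step left them, time stands still between calls to the robot, and variables do not carry over. Pictures are saved under pics/ and viewed, at most 13 in all, crops included, and the job is handed in when it is done.

```bash
mkdir -p pics; ls; cat > h.py <<'E'
from workcell import *
import numpy as np, cv2
def ray(xy,cam):
    c=calibration(cam);K=np.array(c["camera_matrix"]);T=np.array(c["world_from_camera"])
    d=np.linalg.inv(K)@np.array([xy[0]*640,xy[1]*480,1]);return T[:3,3],T[:3,:3]@d
def atz(xy,cam,z):
    o,d=ray(xy,cam);return o+d*(z-o[2])/d[2]
def tri(a,b):
    o1,d1=ray(a,"top");o2,d2=ray(b,"side")
    A=np.stack([d1,-d2],1);s=np.linalg.lstsq(A,o2-o1,rcond=None)[0]
    p,q=o1+s[0]*d1,o2+s[1]*d2
    return (p+q)/2,np.linalg.norm(p-q)
def proj(p,cam):
    c=calibration(cam);K=np.array(c["camera_matrix"]);T=np.linalg.inv(np.array(c["world_from_camera"]))
    v=K@(T[:3,:3]@np.array(p)+T[:3,3]);return v[:2]/v[2]
E
python3 - <<'E'
from h import *
np.set_printoptions(precision=4,suppress=True)
for c in("top","side"):
    cv2.imwrite(f"pics/{c}0.png",camera(c)[:,:,::-1]); print(c,np.array(calibration(c)["world_from_camera"]))
for l in "seat fence_face stop_face head_front horn pad plunger flange_top post_tip large_mid small_mid".split():
    r={c:place_of(l,c) for c in("top","side")}
    for c in r: print(l,c,[(round(q["xy"][0]*640),round(q["xy"][1]*480),round(q["confidence"],2)) for q in r[c]][:4])
    if r["top"] and r["side"]: print("   ",*tri(r["top"][0]["xy"],r["side"][0]["xy"]))
s=state();print(s)
E
```

```text
pics
top [[-0.0054 -0.9992  0.0392  0.4425]
 [-1.      0.0051 -0.0077 -0.038 ]
 [ 0.0075 -0.0392 -0.9992  1.6752]
 [ 0.      0.      0.      1.    ]]
side [[-0.7605 -0.3973  0.5136 -0.194 ]
 [-0.6494  0.4694 -0.5983  0.7857]
 [-0.0034 -0.7885 -0.615   0.969 ]
 [ 0.      0.      0.      1.    ]]
seat top [(279, 233, 0.57)]
seat side [(292, 288, 0.89)]
    [ 0.5225  0.052  -0.0053] 0.0014073956544077807
fence_face top [(313, 223, 0.72)]
fence_face side [(307, 258, 0.62), (181, 374, 0.34)]
    [ 0.5496 -0.0409  0.02  ] 0.004881371227097229
stop_face top [(257, 231, 0.61)]
stop_face side [(273, 299, 0.85)]
    [0.5265 0.1169 0.002 ] 0.0014818777369014532
head_front top [(287, 229, 0.8), (158, 298, 0.42)]
head_front side [(292, 259, 0.91)]
    [0.531  0.0311 0.073 ] 0.007019270766916549
horn top [(325, 249, 0.63), (254, 232, 0.24)]
horn side [(290, 276, 0.73), (336, 265, 0.59)]
    [ 0.5222 -0.0326 -0.0183] 0.1265260608107931
pad top []
pad side [(290, 275, 0.4)]
plunger top [(275, 230, 0.71), (303, 159, 0.7)]
plunger side [(291, 241, 0.94)]
    [0.5206 0.0543 0.1499] 0.006783856351791411
[... 509 characters left out ...]
[(153, 238, 0.65), (450, 235, 0.22)]
small_mid side [(181, 376, 0.88), (347, 192, 0.37), (458, 232, 0.19)]
    [0.5089 0.4102 0.0096] 0.0009635034201951443
{'time_s': 1.2, 'joint_pos': array([ 1.1438,  0.5364, -0.0044,  1.5379,  0.0026,  1.0673, -0.0712]), 'joint_velocities': array([-0.    , -0.0009,  0.0001,  0.0005, -0.0013, -0.0001,  0.0005]), 'effort': array([ -0.0007, -57.0906,   0.9896, -25.1919,  -0.0562,   0.0109,
         0.    ]), 'ee_pos': array([ 0.2295, -0.6081,  0.2387]), 'tcp_rot': array([ 0.9838,  0.1795, -0.    , -0.    ]), 'contact_force': array([-0.4548, -0.7855,  1.044 ]), 'torque': array([-0.0069,  0.0056, -0.0951]), 'grasp_force': 0.0, 'finger_gap': 0.08802548518047164}
```

View pictures.

```bash
python3 - <<'E'
import cv2,numpy as np
t=cv2.imread("pics/top0.png");s=cv2.imread("pics/side0.png")
cv2.imwrite("pics/topz.png",cv2.resize(t[120:360,110:530],None,fx=1.9,fy=1.9,interpolation=cv2.INTER_CUBIC))
cv2.imwrite("pics/sidez.png",cv2.resize(s[150:430,130:500],None,fx=2.1,fy=2.1,interpolation=cv2.INTER_CUBIC))
E
```

```text
(no output)
```

View pics/topz.png

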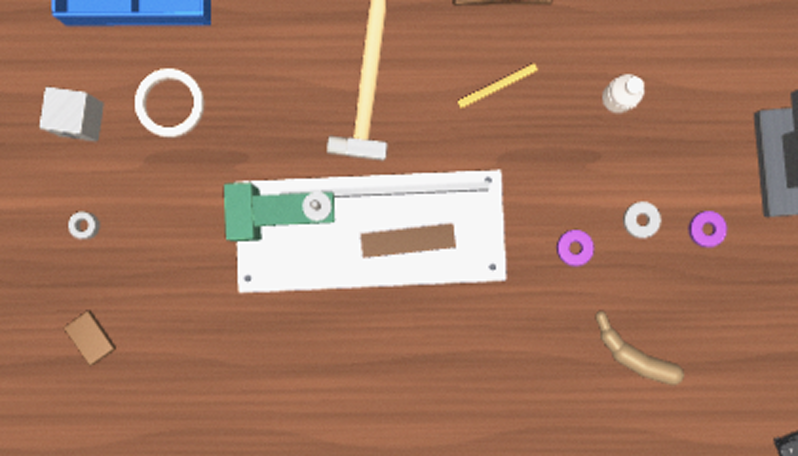

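View pics/sidez.png

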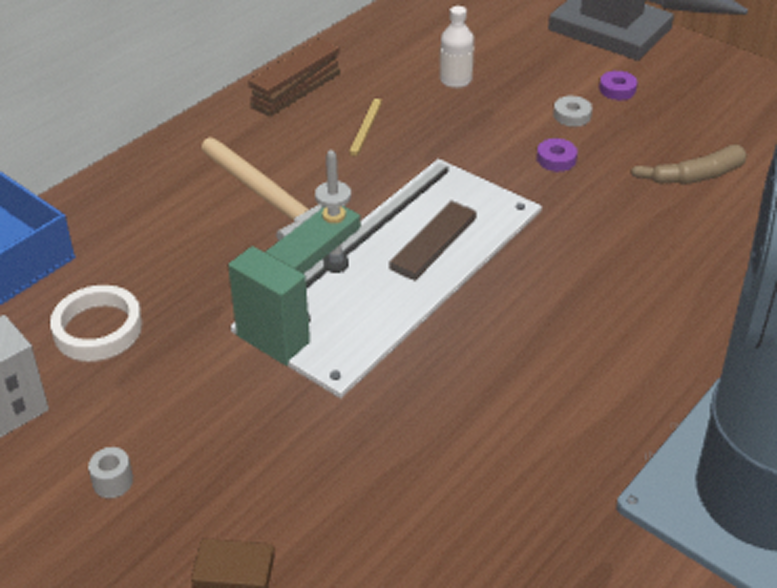

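Side view (zoomed): press in the middle, horn on the bed around (433,240), small ring around (110,472). Candidates for large_mid in the top picture are (411,249) purple, (448,235) steel grey and (482,240) purple. The grey one between the purple ones fits "steel"; I'll crop it to confirm.

```bash
python3 - <<'E'
from h import *
np.set_printoptions(precision=4,suppress=True)
t=cv2.imread("pics/top0.png")
cv2.imwrite("pics/ringcrop.png",cv2.resize(t[210:275,385:510],None,fx=6,fy=6,interpolation=cv2.INTER_CUBIC))
hsv=cv2.cvtColor(t,cv2.COLOR_BGR2HSV)
def big(m):
    n,l,s,c=cv2.connectedComponentsWithStats(m.astype(np.uint8));k=1+np.argmax(s[1:,4]);return l==k
def rect(m,z,off=0.5):
    ys,xs=np.nonzero(m)
    P=np.array([atz(((x+off)/640,(y+off)/480),"top",z)[:2] for x,y in zip(xs,ys)])
    return P
white=(hsv[...,1]<40)&(hsv[...,2]>150)
roi=np.zeros(white.shape,bool);roi[195:285,225:385]=1
bed=big(white&roi)
P=rect(bed,.010);r=cv2.minAreaRect((P*1000).astype(np.float32));print("bed",r,cv2.boxPoints(r))
hull=cv2.convexHull(np.argwhere(bed)[:,::-1].astype(np.int32))
brown=(hsv[...,1]>60)&(hsv[...,0]<25);roi2=np.zeros_like(roi);roi2[232:262,290:360]=1
H=rect(big(brown&roi2),.024);r=cv2.minAreaRect((H*1000).astype(np.float32));print("horn",r,H.mean(0))
for n,(a,b,c,d),z in(("large",(222,250,435,463),.018),("small",(228,250,140,168),.032)):
    g=np.zeros_like(roi);g[a:b,c:d]=1;m=big(white&g) if (white&g).any() else None
    m=big((hsv[...,1]<60)&g);cn=cv2.findContours(m.astype(np.uint8),0,1)[0]
    (x,y),rad=cv2.minEnclosingCircle(max(cn,key=cv2.contourArea));print(n,m.sum(),x,y,rad,atz(((x+.5)/640,(y+.5)/480),"top",z))
for z in(.15,.16): print(atz((277.3/640,228.3/480),"top",z))
E
```

```text
Traceback (most recent call last):
  File "h.py", line 7, in atz
    o,d=ray(xy,cam);return o+d*(z-o[2])/d[2]
        ~~~^^^^^^^^
  File "h.py", line 4, in ray
    c=calibration(cam);K=np.array(c["camera_matrix"]);T=np.array(c["world_from_camera"])
ValueError: time passes only in moves, steps and waits
```

View pics/ringcrop.png

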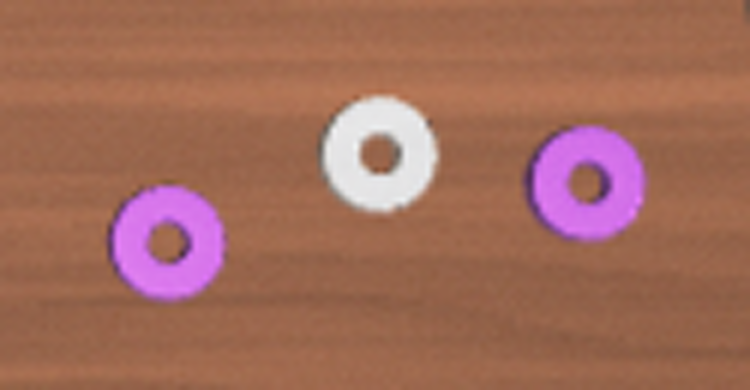

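The crop confirms it: the steel-grey ring (about (448,235) in the full picture) is the large weight and both its neighbours are purple. I'll cache the calibration, because it refuses to be called repeatedly.

```bash
sed -i 's/^def ray/import functools\n_cal=calibration\n@functools.lru_cache(None)\ndef calibration(n): return _cal(n)\ndef ray/' h.py; cat > m.py <<'E'
from h import *
np.set_printoptions(precision=4,suppress=True)
t=cv2.imread("pics/top0.png")
hsv=cv2.cvtColor(t,cv2.COLOR_BGR2HSV)
def big(m):
    n,l,s,c=cv2.connectedComponentsWithStats(m.astype(np.uint8));k=1+np.argmax(s[1:,4]);return l==k
def rect(m,z,off=0.5):
    ys,xs=np.nonzero(m)
    return np.array([atz(((x+off)/640,(y+off)/480),"top",z)[:2] for x,y in zip(xs,ys)])
E
python3 - <<'E'
from m import *
white=(hsv[...,1]<40)&(hsv[...,2]>150)
roi=np.zeros(white.shape,bool);roi[195:285,225:385]=1
P=rect(big(white&roi),.010);r=cv2.minAreaRect((P*1000).astype(np.float32));print("bed",r,cv2.boxPoints(r))
brown=(hsv[...,1]>60)&(hsv[...,0]<25);roi2=np.zeros_like(roi);roi2[232:262,290:360]=1
H=rect(big(brown&roi2),.024);r=cv2.minAreaRect((H*1000).astype(np.float32));print("horn",r,H.mean(0))
for n,(a,b,c,d),z in(("large",(222,250,435,463),.018),("small",(228,250,140,168),.032)):
    g=np.zeros_like(roi);g[a:b,c:d]=1
    m=big((hsv[...,1]<60)&g);cn=cv2.findContours(m.astype(np.uint8),0,1)[0]
    (x,y),rad=cv2.minEnclosingCircle(max(cn,key=cv2.contourArea));print(n,m.sum(),x,y,rad,atz(((x+.5)/640,(y+.5)/480),"top",z))
for z in(.15,.16): print(atz((277.3/640,228.3/480),"top",z))
print(calibration("top")["camera_matrix"])
E
```

```text
bed ((496.608154296875, -20.600311279296875), (166.12503051757812, 399.8970947265625), 2.2942955493927) [[ 405.6078  175.8628]
 [ 421.6166 -223.7138]
 [ 587.6085 -217.0634]
 [ 571.5997  182.5131]]
horn ((482.034423828125, -76.2118911743164), (35.13733673095703, 137.7471466064453), 6.031503200531006) [ 0.482  -0.0767]
large 265 447.5740661621094 235.3518524169922 9.715008735656738 [ 0.5109 -0.4259  0.018 ]
small 166 153.5 238.5 7.905794143676758 [0.5057 0.4012 0.032 ]
[0.5274 0.0497 0.15  ]
[0.5268 0.0492 0.16  ]
[[586.8523   0.     315.5919]
 [  0.     586.8523 237.735 ]
 [  0.       0.       1.    ]]
```

```bash
python3 -m creep '[[[0.34,0.86,-0.2,0,0,-0.215,0],[0.34,0.86,-0.2,0,0,-0.215,0],[0.34,0.86,-0.2,0,0,-0.215,0],[0.34,0.86,-0.2,0,0,-0.215,0],[0.34,0.86,-0.2,0,0,-0.215,0]]]' && python3 -m creep '[[[0.34,0.86,-0.2,0,0,-0.215,0],[0.34,0.86,-0.2,0,0,-0.215,0],[0.34,0.86,-0.2,0,0,-0.215,0],[0.34,0.86,-0.2,0,0,-0.215,0],[0.34,0.86,-0.2,0,0,-0.215,0]]]'; python3 -c "
from workcell import *;print(state())"
```

```text
time_s: 1.82
ee_pos: [0.3321, -0.3486, 0.1787]
tcp_rot: [0.995, 0.099, 0.0, 0.0]
contact_force: [1.0, 1.3, 0.3]
finger_gap: 0.0884
grasp_force: 0.0
time_s: 2.45
ee_pos: [0.4343, -0.0906, 0.1187]
tcp_rot: [1.0, 0.018, 0.001, 0.0]
contact_force: [1.7, -0.5, -0.2]
finger_gap: 0.0877
grasp_force: 0.0
{'time_s': 2.45, 'joint_pos': array([ 0.19752796,  0.38980371, -0.11078188,  2.15245629,  0.07448164,
        0.60166687, -1.50032793]), 'joint_velocities': array([-0.97497692,  0.25899518, -0.02511427, -0.07294861,  0.08117086,
       -0.19171634, -1.31210275]), 'effort': array([  5.75670853, -42.54670858,  -0.6122669 , -14.47904527,
        -0.16228106,   0.4004811 ,   1.74006712]), 'ee_pos': array([ 0.43434836, -0.09061325,  0.11867878]), 'tcp_rot': array([9.99829980e-01, 1.84308834e-02, 5.48470601e-04, 1.16448964e-04]), 'contact_force': array([ 1.71207031, -0.50695075, -0.2161639 ]), 'torque': array([-0.03437369, -0.07798861,  0.00025179]), 'grasp_force': 0.0, 'finger_gap': 0.08771870235637394}
```

```bash
python3 -m creep '[[[0.05,0.15,-0.7,0,0,0.01,0],[0,0,-0.6,0,0,0,0],[0,0,-0.3,0,0,0,0],[0,0,-0.12,0,0,0,0],[0,0,0,0,0,0,0]]]'
```

```text
time_s: 3.08
ee_pos: [0.4366, -0.0832, 0.0156]
tcp_rot: [1.0, 0.02, -0.0, 0.0]
contact_force: [-0.3, 0.1, -0.7]
finger_gap: 0.0879
grasp_force: 0.0
```

```bash
python3 -m creep '[[[0.1,0.004,0,0,0,0,0],[0.08,0.003,0,0,0,0,0],[0.08,0.003,0,0,0,0,0],[0.08,0.003,0,0,0,0,0],[0.08,0.003,0,0,0,0,0]]]' && python3 -m creep '[[[0.08,0.003,0,0,0,0,0],[0.08,0.003,0,0,0,0,0],[0.08,0.003,0,0,0,0,0],[0.08,0.003,0,0,0,0,0],[0.08,0.003,0,0,0,0,0]]]' && python3 -m creep '[[[0.08,0.003,0,0,0,0,0],[0.05,0.002,0,0,0,0,0],[0,0,0,0,0,0,0],[0,0,0,0,0,0,0],[0,0,0,0,0,0,0]]]'
python3 - <<'E'
from h import *
for c in("top","side"): cv2.imwrite(f"pics/{c}1.png",camera(c)[:,:,::-1])
t=cv2.imread("pics/top1.png")[195:285,225:385];s=cv2.imread("pics/side1.png")[210:320,260:420]
a=cv2.resize(t,(800,450),interpolation=2);cv2.imwrite("pics/v1.png",np.hstack([cv2.resize(t,(400,225),interpolation=2),cv2.resize(s,(327,225),interpolation=2)]))
E
```

```text
time_s: 3.7
ee_pos: [0.4616, -0.0822, 0.0155]
tcp_rot: [1.0, 0.02, -0.0, 0.0]
contact_force: [-1.3, -0.2, 0.3]
finger_gap: 0.0881
grasp_force: 0.6
time_s: 4.32
ee_pos: [0.4861, -0.0812, 0.0155]
tcp_rot: [1.0, 0.02, 0.0, 0.0]
contact_force: [-0.9, -0.3, -0.2]
finger_gap: 0.0879
grasp_force: 0.2
time_s: 4.95
ee_pos: [0.4934, -0.081, 0.0155]
tcp_rot: [1.0, 0.02, 0.0, 0.0]
contact_force: [-0.6, -0.2, 0.1]
finger_gap: 0.0882
grasp_force: 0.0
```

View pics/v1.png

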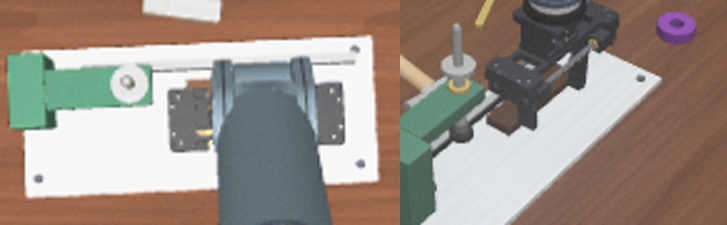

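The view shows the horn square on both fingertips, still clear of the fence. I'll advance gently until the force rises.

```bash
python3 -m creep '[[[0.04,0.0016,0,0,0,0,0],[0.04,0.0016,0,0,0,0,0],[0.03,0.001,0,0,0,0,0],[0.02,0.0008,0,0,0,0,0],[0,0,0,0,0,0,0]]]' && python3 -m creep '[[[0.01,0,0,0,0,0,0],[0.01,0,0,0,0,0,0],[0.01,0,0,0,0,0,0],[0,0,0,0,0,0,0],[0,0,0,0,0,0,0]]]'
```

```text
time_s: 5.68
ee_pos: [0.5015, -0.0807, 0.0155]
tcp_rot: [1.0, 0.02, 0.0, 0.0]
contact_force: [-0.5, -0.6, -0.1]
finger_gap: 0.0883
grasp_force: 0.0
time_s: 6.3
ee_pos: [0.5033, -0.0807, 0.0156]
tcp_rot: [1.0, 0.02, 0.0, 0.0]
contact_force: [-0.5, -0.2, -0.4]
finger_gap: 0.0879
grasp_force: 0.0
```

```bash
python3 -m creep '[[[0.01,0,0,0,0,0,0],[0.01,0,0,0,0,0,0],[0,0,0,0,0,0,0],[0,0,0,0,0,0,0],[0,0,0,0,0,0,0]]]' && python3 -m creep '[[[0.01,0,0,0,0,0,0],[0.01,0,0,0,0,0,0],[0,0,0,0,0,0,0],[0,0,0,0,0,0,0],[0,0,0,0,0,0,0]]]'
```

```text
time_s: 6.92
ee_pos: [0.5039, -0.0807, 0.0154]
tcp_rot: [1.0, 0.02, -0.0, 0.0]
contact_force: [-2.4, -0.1, 1.6]
finger_gap: 0.0878
grasp_force: 1.6
time_s: 7.55
ee_pos: [0.5043, -0.0807, 0.0153]
tcp_rot: [1.0, 0.02, -0.001, -0.0]
contact_force: [-5.9, 0.0, 3.9]
finger_gap: 0.0882
grasp_force: 2.9
```

```bash
python3 -m creep '[[[-0.4,-0.016,0,0,0,0,0],[0,0,0.6,0,0,0,0],[0,0,0.57,0,0,0,0],[0.2,-0.35,0,0,0,0.952,1],[0.2,-0.35,0,0,0,0.952,1]]]' && python3 -m creep '[[[0.2,-0.35,0,0,0,0.952,1],[0.2,-0.35,0,0,0,0.952,1],[0,0,0,0,0,0.952,1],[0,0,0,0,0,0.952,1],[0,0,0,0,0,0.952,1]]]' && python3 -m creep '[[[0,0,0,0,0,0.952,1],[0,0,0,0,0,0.952,1],[0,0,0,0,0,0.952,1],[0,0,0,0,0,0.952,1],[0,0,0,0,0,0,1]]]'
python3 - <<'E'
from m import *
t=camera("top")[:,:,::-1];cv2.imwrite("pics/top2.png",t);s=camera("side")[:,:,::-1];cv2.imwrite("pics/side2.png",s)
cv2.imwrite("pics/v2.png",np.hstack([cv2.resize(t[195:285,225:385],(400,225),interpolation=2),cv2.resize(s[210:320,260:420],(327,225),interpolation=2)]))
print(state()["joint_pos"])
for c in("top","side"):
  for l in("horn",): print(c,[(round(q["xy"][0]*640),round(q["xy"][1]*480),q["confidence"],atz(q["xy"],c,.010)) for q in place_of(l,c)])
E
```

```text
time_s: 8.18
ee_pos: [0.5078, -0.1241, 0.0868]
tcp_rot: [0.986, 0.165, 0.002, 0.001]
contact_force: [0.5, 0.1, 0.1]
finger_gap: 0.0704
grasp_force: 0.0
time_s: 8.8
ee_pos: [0.5309, -0.1659, 0.086]
tcp_rot: [0.867, 0.498, 0.001, 0.001]
contact_force: [-0.8, 0.9, -0.8]
finger_gap: 0.0205
grasp_force: 0.0
time_s: 9.43
ee_pos: [0.5305, -0.1659, 0.0859]
tcp_rot: [0.694, 0.72, 0.001, 0.001]
contact_force: [0.3, 0.1, 0.2]
finger_gap: 0.0006
grasp_force: 0.0
[ 0.5938  0.6462 -0.4923  1.8715  0.4395  0.7315 -0.1106]
top [(324, 229, 0.59, array([ 0.5314, -0.0737,  0.01  ]))]
side [(321, 255, 0.84, array([ 0.5357, -0.0795,  0.01  ])), (183, 375, 0.7, array([0.5074, 0.4053, 0.01  ])), (287, 239, 0.34, array([ 0.6536, -0.073 ,  0.01  ]))]
```

View pics/v2.png

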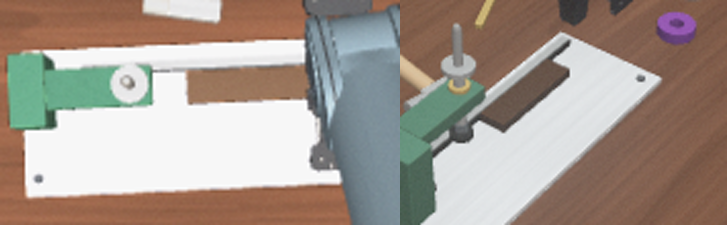

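```bash
python3 -m creep '[[[0,0,-0.6,0,0,0,1],[0,0,-0.4,0,0,0.02,1],[0,0,-0.17,0,0,0,1],[0,0,0,0,0,0,1],[-0.004,0.08,0,0,0,0,1]]]' && python3 -m creep '[[[-0.004,0.1,0,0,0,0,1],[-0.003,0.08,0,0,0,0,1],[-0.003,0.08,0,0,0,0,1],[-0.004,0.1,0,0,0,0,1],[-0.004,0.1,0,0,0,0,1]]]' && python3 -m creep '[[[-0.004,0.1,0,0,0,0,1],[-0.004,0.1,0,0,0,0,1],[-0.004,0.1,0,0,0,0,1],[-0.004,0.1,0,0,0,0,1],[-0.004,0.1,0,0,0,0,1]]]' && python3 -m creep '[[[-0.004,0.1,0,0,0,0,1],[-0.004,0.1,0,0,0,0,1],[-0.004,0.1,0,0,0,0,1],[-0.004,0.1,0,0,0,0,1],[0,0,0,0,0,0,1]]]'
```

```text
time_s: 10.25
ee_pos: [0.53, -0.1612, 0.0164]
tcp_rot: [0.692, 0.722, 0.0, 0.001]
contact_force: [0.3, 0.3, 0.0]
finger_gap: 0.0003
grasp_force: 0.0
time_s: 10.88
ee_pos: [0.5281, -0.1328, 0.0155]
tcp_rot: [0.692, 0.722, -0.0, 0.0]
contact_force: [-0.0, -1.0, 0.8]
finger_gap: 0.0006
grasp_force: 0.6
time_s: 11.5
ee_pos: [0.5269, -0.1028, 0.0155]
tcp_rot: [0.692, 0.722, -0.0, -0.0]
contact_force: [0.1, -1.1, 0.4]
finger_gap: 0.0004
grasp_force: 0.6
time_s: 12.12
ee_pos: [0.5259, -0.0783, 0.0155]
tcp_rot: [0.691, 0.722, 0.0, -0.0]
contact_force: [-0.1, 0.1, -0.4]
finger_gap: 0.0005
grasp_force: 0.0
```

```bash
python3 -m creep '[[[-0.004,0.08,0,0,0,0,1],[-0.004,0.1,0,0,0,0,1],[-0.004,0.1,0,0,0,0,1],[-0.004,0.1,0,0,0,0,1],[-0.004,0.1,0,0,0,0,1]]]' && python3 -m creep '[[[-0.004,0.1,0,0,0,0,1],[-0.004,0.1,0,0,0,0,1],[-0.002,0.05,0,0,0,0,1],[-0.001,0.03,0,0,0,0,1],[0,0,0,0,0,0,1]]]' && python3 -m creep '[[[0,0.02,0,0,0,0,1],[0,0.02,0,0,0,0,1],[0,0,0,0,0,0,1],[0,0,0,0,0,0,1],[0,0,0,0,0,0,1]]]'
```

```text
time_s: 12.75
ee_pos: [0.5248, -0.0499, 0.0155]
tcp_rot: [0.692, 0.722, 0.0, 0.0]
contact_force: [-0.7, -0.2, -0.9]
finger_gap: 0.0008
grasp_force: 0.2
time_s: 13.38
ee_pos: [0.5242, -0.0335, 0.0155]
tcp_rot: [0.692, 0.722, 0.0, 0.0]
contact_force: [-0.2, 0.0, 0.6]
finger_gap: 0.0003
grasp_force: 0.0
time_s: 14.0
ee_pos: [0.5241, -0.0311, 0.0155]
tcp_rot: [0.692, 0.722, 0.0, -0.0]
contact_force: [-0.4, -0.1, -0.2]
finger_gap: 0.0005
grasp_force: 0.0
```

```bash
python3 -m creep '[[[0,0.02,0,0,0,0,1],[0,0.02,0,0,0,0,1],[0,0.01,0,0,0,0,1],[0,0,0,0,0,0,1],[0,0,0,0,0,0,1]]]' && python3 -m creep '[[[0,0.01,0,0,0,0,1],[0,0,0,0,0,0,1],[0,0.01,0,0,0,0,1],[0,0,0,0,0,0,1],[0,0,0,0,0,0,1]]]'
```

```text
time_s: 14.62
ee_pos: [0.5241, -0.0285, 0.0155]
tcp_rot: [0.692, 0.722, -0.0, 0.0]
contact_force: [1.2, -2.1, -0.2]
finger_gap: -0.0
grasp_force: 1.0
time_s: 15.25
ee_pos: [0.5241, -0.0278, 0.0155]
tcp_rot: [0.692, 0.722, -0.0, 0.0]
contact_force: [-0.4, -4.2, 1.2]
finger_gap: 0.0004
grasp_force: 2.5
```

```bash
python3 -m creep '[[[0.01,-0.3,0,0,0,0,1],[0,-0.2,0.6,0,0,0,1],[0,0,1,0,0,0,1],[0,0,1,0,0,0,1],[0,0,1,0,0,0,1]]]' && python3 -m creep '[[[0,0,0.5,0,0,0,1],[0,0,0,0,0,0,1],[0,0,0,0,0,0,1],[0,0,0,0,0,0,1],[0,0,0,0,0,0,1]]]'
python3 - <<'E'
from m import *
t=camera("top")[:,:,::-1];cv2.imwrite("pics/top3.png",t);s=camera("side")[:,:,::-1];cv2.imwrite("pics/side3.png",s)
cv2.imwrite("pics/v3.png",np.hstack([cv2.resize(t[195:285,225:385],(400,225),interpolation=2),cv2.resize(s[210:320,260:420],(327,225),interpolation=2)]))
for l in("post_tip","flange_top","pad"):
  r={c:place_of(l,c) for c in("top","side")}
  for c in r: print(l,c,[(q["xy"][0]*640,q["xy"][1]*480,q["confidence"]) for q in r[c]][:2])
print(proj((.5266,.0509,.211),"side"),proj((.5266,.0509,.211),"top"),proj((.5266,.0509,.155),"side"),proj((.5266,.0509,.155),"top"))
E
```

```text
time_s: 15.88
ee_pos: [0.5245, -0.0572, 0.2335]
tcp_rot: [0.692, 0.722, 0.001, -0.0]
contact_force: [0.4, 0.3, -0.4]
finger_gap: 0.0006
grasp_force: 0.0
time_s: 16.5
ee_pos: [0.5242, -0.0569, 0.2605]
tcp_rot: [0.692, 0.722, -0.0, -0.001]
contact_force: [0.1, 0.0, -0.0]
finger_gap: 0.0005
grasp_force: 0.0
post_tip top [(275.776, 227.424, 0.55), (278.08, 227.08800000000002, 0.16)]
post_tip side [(286.72, 222.288, 0.7)]
flange_top top [(275.776, 225.11999999999998, 0.5)]
flange_top side [(287.424, 241.92000000000002, 0.96)]
pad top []
pad side [(288.128, 276.912, 0.55), (286.272, 222.48000000000002, 0.17)]
[287.5982 217.8905] [275.4273 227.2657] [288.4684 237.1923] [276.742  228.4975]
```

View pics/v3.png

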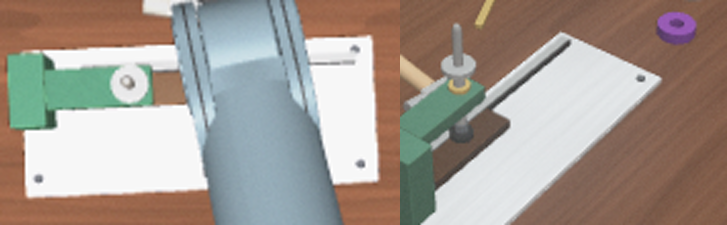

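```bash
python3 -m creep '[[[0.04,0.9,0,0,0,0,1],[0,0.9,0,0,0,0,1],[0,0,-0.4,0,0,0,1],[0,0,-0.2,0,0,0,1],[0,0,0,0,0,0,1]]]' && python3 -m creep '[[[0,0,-0.05,0,0,0,1],[0,0,-0.05,0,0,0,1],[0,0,-0.05,0,0,0,1],[0,0,-0.05,0,0,0,1],[0,0,0,0,0,0,1]]]'
```

```text
time_s: 17.52
ee_pos: [0.5266, 0.0499, 0.2247]
tcp_rot: [0.692, 0.722, -0.001, -0.001]
contact_force: [-0.2, -0.3, 0.3]
finger_gap: 0.0003
grasp_force: 0.0
time_s: 18.15
ee_pos: [0.527, 0.0509, 0.2133]
tcp_rot: [0.692, 0.722, -0.0, -0.0]
contact_force: [0.5, 0.4, 0.4]
finger_gap: 0.0004
grasp_force: 0.0
```

```bash
python3 -m creep '[[[0,0,-0.05,0,0,0,1],[0,0,-0.05,0,0,0,1],[0,0,0,0,0,0,1],[0,0,0,0,0,0,1],[0,0,0,0,0,0,1]]]'; python3 -m creep '[[[0,0,-0.03,0,0,0,1],[0,0,-0.03,0,0,0,1],[0,0,0,0,0,0,1],[0,0,0,0,0,0,1],[0,0,0,0,0,0,1]]]'
```

```text
time_s: 18.77
ee_pos: [0.5272, 0.051, 0.2076]
tcp_rot: [0.692, 0.722, 0.0, 0.0]
contact_force: [0.0, 0.0, -0.9]
finger_gap: 0.0003
grasp_force: 0.0
time_s: 19.4
ee_pos: [0.5271, 0.0509, 0.2039]
tcp_rot: [0.692, 0.722, -0.0, 0.0]
contact_force: [0.7, 0.4, 0.2]
finger_gap: 0.0001
grasp_force: 0.0
```

```bash
python3 -m creep '[[[0,0,-0.03,0,0,0,1],[0,0,-0.03,0,0,0,1],[0,0,0,0,0,0,1],[0,0,0,0,0,0,1],[0,0,0,0,0,0,1]]]'; python3 -m creep '[[[0,0,-0.03,0,0,0,1],[0,0,-0.03,0,0,0,1],[0,0,0,0,0,0,1],[0,0,0,0,0,0,1],[0,0,0,0,0,0,1]]]'
```

```text
time_s: 20.02
ee_pos: [0.5272, 0.051, 0.2003]
tcp_rot: [0.692, 0.722, 0.0, 0.0]
contact_force: [-0.3, -0.2, 3.3]
finger_gap: 0.0006
grasp_force: 1.4
time_s: 20.65
ee_pos: [0.5271, 0.051, 0.1966]
tcp_rot: [0.692, 0.722, 0.0, -0.0]
contact_force: [1.3, -0.4, 1.4]
finger_gap: 0.0003
grasp_force: 0.5
```

```bash
python3 -m creep '[[[0,0,-0.04,0,0,0,1],[0,0,-0.04,0,0,0,1],[0,0,-0.04,0,0,0,1],[0,0,-0.04,0,0,0,1],[0,0,-0.04,0,0,0,1]]]'; python3 -m creep '[[[0,0,-0.02,0,0,0,1],[0,0,-0.02,0,0,0,1],[0,0,-0.02,0,0,0,1],[0,0,-0.02,0,0,0,1],[0,0,-0.02,0,0,0,1]]]'
```

```text
time_s: 21.28
ee_pos: [0.5273, 0.051, 0.1849]
tcp_rot: [0.692, 0.722, 0.0, 0.0]
contact_force: [-1.5, -0.1, 8.9]
finger_gap: 0.0004
grasp_force: 4.6
time_s: 21.9
ee_pos: [0.5273, 0.051, 0.1795]
tcp_rot: [0.692, 0.722, 0.0, 0.0]
contact_force: [-3.9, -1.5, 13.2]
finger_gap: 0.0005
grasp_force: 6.6
```

```bash
python3 -m creep '[[[0,0,0.6,0,0,0,1],[0,-0.9,0.6,0,0,0,1],[0,-0.9,0,0,0,0,1],[0,0,0,0,0,0,1],[0,0,0,0,0,0,1]]]'
python3 - <<'E'
from m import *
s=camera("side")[:,:,::-1];cv2.imwrite("pics/side4.png",s)
a=cv2.imread("pics/side3.png")
# track post tip / flange patch shift from frame 3 to 4
for nm,(x0,y0,x1,y1) in {"post":(279,215,296,240),"flange":(272,228,302,246)}.items():
    T=cv2.resize(a[y0:y1,x0:x1],None,fx=8,fy=8,interpolation=2);R=cv2.resize(s[y0-5:y1+20,x0-6:x1+6],None,fx=8,fy=8,interpolation=2)
    m=cv2.matchTemplate(R,T,cv2.TM_CCOEFF_NORMED);_,v,_,l=cv2.minMaxLoc(m);print(nm,v,l[0]/8-6,l[1]/8-5)
for z in (.211,.200):
  print(z,[(round(k*1000),(proj((.527,.051,z-k),"side")-proj((.527,.051,z),"side")).round(2)) for k in(.020,.024,.028,.032,.035)])
cv2.imwrite("pics/v4.png",np.hstack([cv2.resize(x[205:295,255:330],(375,450),interpolation=2) for x in(a,s)]))
E
```

```text
time_s: 22.52
ee_pos: [0.5266, -0.0544, 0.2488]
tcp_rot: [0.692, 0.722, -0.0, -0.001]
contact_force: [0.3, 0.1, 0.1]
finger_gap: 0.0004
grasp_force: 0.0
post 0.9770622849464417 0.375 8.0
flange 0.784105122089386 0.375 7.75
0.211 [(20, array([0.32, 7.01])), (24, array([0.38, 8.4 ])), (28, array([0.44, 9.78])), (32, array([ 0.51, 11.15])), (35, array([ 0.55, 12.18]))]
0.2 [(20, array([0.31, 6.94])), (24, array([0.38, 8.31])), (28, array([0.44, 9.68])), (32, array([ 0.5 , 11.04])), (35, array([ 0.55, 12.06]))]
```

View pics/v4.png

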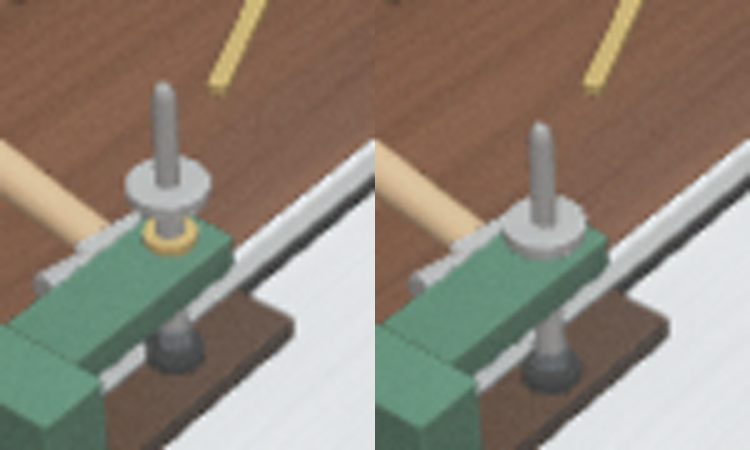

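The plunger moved 23 mm but the pad only about 12 mm. The force slope (13.2 N at the end) agrees, so the plunger started partly lowered and the spring is now in by about 10.5 mm. That is a safe 8.5 N, but more than "a few mm". I'll grip the post and ease it up about 6 mm.

```bash
python3 -m creep '[[[0,0.9,0,0,0,0,0.5],[0,0.86,0,0,0,0,0.5],[0,0,0,0,0,0,0.5],[0,0,-0.5,0,0,0,0.5],[0,0,-0.5,0,0,0,0.5]]]'; python3 -m creep '[[[0,0,-0.4,0,0,0,0.5],[0,0,-0.24,0,0,0,0.5],[0,0,0,0,0,0,1],[0,0,0,0,0,0,1],[0,0,0,0,0,0,1]]]';python3 -m creep '[[[0,0,0,0,0,0,1],[0,0,0,0,0,0,1],[0,0,0,0,0,0,1],[0,0,0,0,0,0,1],[0,0,0,0,0,0,1]]]'
```

```text
time_s: 23.2
ee_pos: [0.527, 0.051, 0.1886]
tcp_rot: [0.691, 0.723, 0.0, 0.0]
contact_force: [-0.5, -0.7, -0.2]
finger_gap: 0.0438
grasp_force: 0.0
time_s: 23.82
ee_pos: [0.5278, 0.0506, 0.1519]
tcp_rot: [0.692, 0.722, 0.001, 0.001]
contact_force: [0.0, -1.2, -0.3]
finger_gap: 0.016
grasp_force: 0.0
time_s: 24.45
ee_pos: [0.5276, 0.0506, 0.1517]
tcp_rot: [0.692, 0.722, 0.0, 0.0]
contact_force: [-0.9, -1.5, 5.8]
finger_gap: 0.0109
grasp_force: 30.0
```

```bash
python3 -m creep '[[[0,0,0.02,0,0,0,1],[0,0,0.02,0,0,0,1],[0,0,0.02,0,0,0,1],[0,0,0.02,0,0,0,1],[0,0,0.02,0,0,0,1]]]'; python3 -m creep '[[[0,0,0,0,0,0,1],[0,0,0,0,0,0,0.5],[0,0,0,0,0,0,0.5],[0,0,0,0,0,0,0.5],[0,0,0,0,0,0,0.5]]]'
```

```text
time_s: 25.08
ee_pos: [0.5276, 0.0506, 0.157]
tcp_rot: [0.692, 0.722, 0.0, 0.0]
contact_force: [5.4, 0.7, -5.6]
finger_gap: 0.011
grasp_force: 30.0
time_s: 25.7
ee_pos: [0.5269, 0.0505, 0.1569]
tcp_rot: [0.692, 0.722, -0.0, -0.0]
contact_force: [-0.3, 0.3, 0.4]
finger_gap: 0.0439
grasp_force: 0.0
```

```bash
python3 -m creep '[[[0,0,0.9,0,0,0,0.5],[0,0,0.5,0,0,0,0],[-0.03,-0.97,0,0,0,0,0],[-0.03,-0.97,0,0,0,0,0],[-0.03,-0.97,0,0,0,0,0]]]'; python3 -m creep '[[[-0.03,-0.97,0,0,0,0,0],[-0.03,-0.97,0,0,0,0,0],[-0.03,-0.97,0,0,0,0,0],[-0.03,-0.97,0,0,0,0,0],[-0.03,-0.97,0,0,0,0,0]]]'; python3 -m creep '[[[-0.03,-0.18,-0.5,0,0,0,0],[0,0,-0.9,0,0,0,0],[0,0,-0.9,0,0,0,0],[0,0,0,0,0,0,0],[0,0,0,0,0,0,0]]]'
```

```text
time_s: 26.32
ee_pos: [0.5214, -0.1258, 0.2412]
tcp_rot: [0.692, 0.722, -0.0, 0.0]
contact_force: [0.4, 0.2, -0.5]
finger_gap: 0.082
grasp_force: 0.0
time_s: 26.95
ee_pos: [0.5123, -0.4168, 0.241]
tcp_rot: [0.692, 0.722, 0.0, -0.0]
contact_force: [0.1, -1.1, 0.9]
finger_gap: 0.0883
grasp_force: 0.0
time_s: 27.58
ee_pos: [0.5122, -0.4264, 0.105]
tcp_rot: [0.692, 0.722, 0.0, 0.001]
contact_force: [0.6, -0.4, 0.7]
finger_gap: 0.0882
grasp_force: 0.0
```

```bash
python3 -m creep '[[[-0.02,0,-0.8,0,0,0,0],[0,0,-0.6,0,0,0,0],[0,0,-0.2,0,0,0,0],[0,0,-0.09,0,0,0,0],[0,0,0,0,0,0,1]]]'; python3 -m creep '[[[0,0,0,0,0,0,1],[0,0,0,0,0,0,1],[0,0,0,0,0,0,1],[0,0,0,0,0,0,1],[0,0,0,0,0,0,1]]]'
```

```text
time_s: 28.2
ee_pos: [0.5108, -0.4266, 0.0033]
tcp_rot: [0.692, 0.722, 0.0, 0.001]
contact_force: [0.6, -0.2, -1.3]
finger_gap: 0.0802
grasp_force: 0.0
time_s: 28.82
ee_pos: [0.5107, -0.426, 0.0023]
tcp_rot: [0.692, 0.722, 0.0, 0.001]
contact_force: [1.9, -0.1, 5.3]
finger_gap: 0.0523
grasp_force: 30.0
```

```bash
python3 -m creep '[[[0,0,0.4,0,0,0,1],[0,0,0.9,0,0,0,1],[0,0,0.95,0,0,0,1],[0,0,0.95,0,0,0,1],[0,0,0.9,0,0,0,1]]]'; python3 -m creep '[[[0.03,0.5,0.05,0,0,0,1],[0.03,0.93,0,0,0,0,1],[0.03,0.93,0,0,0,0,1],[0.03,0.93,0,0,0,0,1],[0.03,0.93,0,0,0,0,1]]]'; python3 -m creep '[[[0.03,0.93,0,0,0,0,1],[0.03,0.93,0,0,0,0,1],[0.03,0.93,0,0,0,0,1],[0.035,0.93,0,0,0,0,1],[0,0,0,0,0,0,1]]]'; python3 -m creep '[[[0,0,0,0,0,0,1],[0,0,0,0,0,0,1],[0,0,0,0,0,0,1],[0,0,0,0,0,0,1],[0,0,0,0,0,0,1]]]'
```

```text
time_s: 29.45
ee_pos: [0.5085, -0.4256, 0.2502]
tcp_rot: [0.692, 0.722, -0.0, -0.0]
contact_force: [1.0, -0.5, -2.7]
finger_gap: 0.0523
grasp_force: 30.0
time_s: 30.08
ee_pos: [0.5174, -0.1711, 0.2511]
tcp_rot: [0.692, 0.722, -0.001, -0.0]
contact_force: [0.5, 1.4, -3.1]
finger_gap: 0.053
grasp_force: 30.0
time_s: 30.7
ee_pos: [0.5249, 0.0559, 0.2515]
tcp_rot: [0.689, 0.725, 0.001, -0.001]
contact_force: [0.1, -1.3, -3.2]
finger_gap: 0.0527
grasp_force: 30.0
time_s: 31.32
ee_pos: [0.5262, 0.0503, 0.2506]
tcp_rot: [0.692, 0.722, -0.0, -0.0]
contact_force: [-0.3, -0.3, -2.5]
finger_gap: 0.0528
grasp_force: 30.0
```

```bash
python3 -m creep '[[[0.017,0,-0.4,0,0,0,1],[0,0,-0.4,0,0,0,1],[0,0,-0.2,0,0,0,1],[0,0,-0.1,0,0,0,1],[0,0,0,0,0,0,1]]]'; python3 - <<'E'
from m import *
s=camera("side")[:,:,::-1];t=camera("top")[:,:,::-1];cv2.imwrite("pics/side5.png",s)
cv2.imwrite("pics/v5.png",np.hstack([cv2.resize(s[180:290,240:340],(500,550),interpolation=2)]))
E
```

```text
time_s: 31.95
ee_pos: [0.5274, 0.0506, 0.1848]
tcp_rot: [0.692, 0.722, 0.0, 0.0]
contact_force: [-1.1, -0.1, -1.8]
finger_gap: 0.0526
grasp_force: 30.0
```

View pics/v5.png

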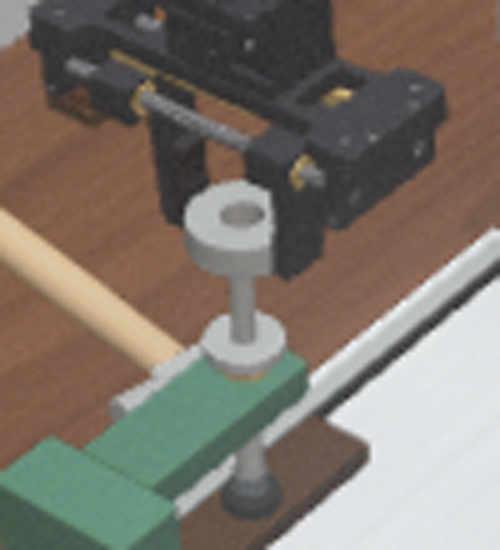

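The ring is centred over the post. I'll lower it.

```bash
python3 -m creep '[[[0,0,-0.2,0,0,0,1],[0,0,-0.2,0,0,0,1],[0,0,-0.2,0,0,0,1],[0,0,-0.15,0,0,0,1],[0,0,0,0,0,0,1]]]'; python3 -m creep '[[[0,0,-0.03,0,0,0,1],[0,0,-0.02,0,0,0,1],[0,0,-0.02,0,0,0,1],[0,0,0,0,0,0,1],[0,0,0,0,0,0,1]]]'
```

```text
time_s: 32.67
ee_pos: [0.5267, 0.0505, 0.1387]
tcp_rot: [0.692, 0.722, -0.001, -0.001]
contact_force: [-0.1, -0.5, -2.8]
finger_gap: 0.0527
grasp_force: 30.0
time_s: 33.3
ee_pos: [0.5273, 0.0506, 0.1355]
tcp_rot: [0.692, 0.722, 0.0, 0.0]
contact_force: [0.9, -0.7, -2.6]
finger_gap: 0.0524
grasp_force: 30.0
```

```bash
python3 -m creep '[[[0,0,-0.02,0,0,0,1],[0,0,-0.02,0,0,0,1],[0,0,0,0,0,0,1],[0,0,0,0,0,0,1],[0,0,0,0,0,0,1]]]'; python3 -m creep '[[[0,0,-0.01,0,0,0,1],[0,0,-0.01,0,0,0,1],[0,0,0,0,0,0,1],[0,0,0,0,0,0,1],[0,0,0,0,0,0,1]]]'
```

```text
time_s: 33.92
ee_pos: [0.5273, 0.0505, 0.133]
tcp_rot: [0.692, 0.722, 0.0, 0.0]
contact_force: [0.2, 0.3, -2.8]
finger_gap: 0.0525
grasp_force: 30.0
time_s: 34.55
ee_pos: [0.5272, 0.0506, 0.1318]
tcp_rot: [0.692, 0.722, -0.0, 0.0]
contact_force: [-0.9, 0.3, -2.8]
finger_gap: 0.0524
grasp_force: 30.0
```

```bash
python3 -m creep '[[[0,0,-0.01,0,0,0,1],[0,0,-0.01,0,0,0,1],[0,0,0,0,0,0,1],[0,0,0,0,0,0,1],[0,0,0,0,0,0,1]]]'
```

```text
time_s: 35.17
ee_pos: [0.5273, 0.0506, 0.131]
tcp_rot: [0.692, 0.722, -0.0, 0.0]
contact_force: [-3.4, -1.0, 5.3]
finger_gap: 0.0526
grasp_force: 30.0
```

```bash
python3 -m creep '[[[0,0,0.01,0,0,0,1],[0,0,0,0,0,0,0],[0,0,0,0,0,0,0],[0,0,0,0,0,0,0],[0,0,0.5,0,0,0,0]]]'; python3 -m creep '[[[0,0,0.9,0,0,0,0],[0,0,0.6,0,0,0,0],[-0.03,0.97,0,0,0,0,0],[-0.03,0.97,0,0,0,0,0],[-0.03,0.97,0,0,0,0,0]]]'
python3 - <<'E'
from m import *
s=camera("side")[:,:,::-1];cv2.imwrite("pics/side6.png",s)
cv2.imwrite("pics/v6.png",cv2.resize(s[180:290,240:340],(500,550),interpolation=2))
print(state()["joint_pos"])
E
```

```text
time_s: 35.8
ee_pos: [0.5258, 0.0503, 0.1599]
tcp_rot: [0.692, 0.722, -0.001, -0.001]
contact_force: [1.3, -0.4, 0.6]
finger_gap: 0.0879
grasp_force: 0.0
time_s: 36.42
ee_pos: [0.5219, 0.2266, 0.2514]
tcp_rot: [0.692, 0.722, 0.0, 0.0]
contact_force: [0.3, 0.4, -0.3]
finger_gap: 0.0881
grasp_force: 0.0
[ 0.0201  0.4762 -0.701   1.7122  0.3364  1.0734 -0.735 ]
```

View pics/v6.png

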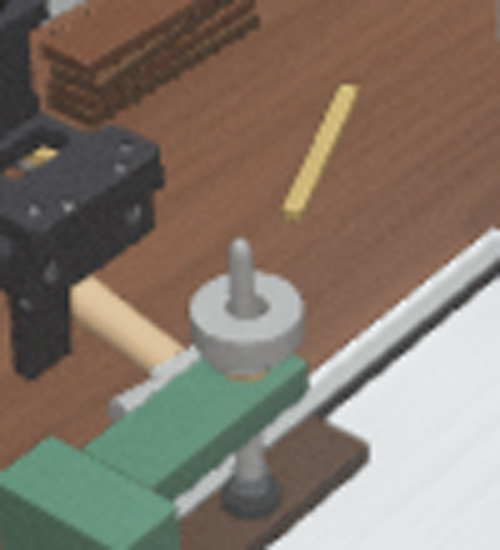

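Large weight is fully home on the flange. Next I'll pin down the small ring more carefully, since its side wall may bias the earlier mask.

```bash
python3 - <<'E'
from m import *
T=camera("top")[:,:,::-1].copy();cv2.imwrite("pics/top6.png",T)
g=cv2.cvtColor(t,cv2.COLOR_BGR2GRAY)
print(g[228:250,143:166])
for c in("top","side"): print(c,[(q["xy"][0]*640,q["xy"][1]*480,q["confidence"],atz(q["xy"],c,.016)) for q in place_of("small_mid",c)][:2])
def circ(z,r,n=360):
    return np.array([proj((.5057+0*r,.405,z),"top")])
for y in(.400,.405,.410): print(y,[ (proj((.507,y-.02,z),"top").round(1),proj((.507,y+.02,z),"top").round(1)) for z in(.032,0)])
E
```

```text
[[121 121 118 121 122 120 121 120 120 121 122 123 118 121 118 120 119 119
  118 118 118 118 118]
 [119 118 119 119 118 118 120 120 123 116 121 119 118 116 119 118 115 119
  117 118 118 118 119]
 [120 117 119 120 120 121 119 117 117 117 119 119 115 119 119 120 116 117
  121 117 117 117 118]
 [115 114 114 114 114 114 115  83 157 165 165 144 112 112 113 115 114 115
  118 116 116 114 115]
 [111 116 117 115 112 137 162 209 218 219 217 218 214 171 108 109 113 113
  118 114 111 115 115]
 [117 117 114 117 102 211 219 228 227 225 225 227 229 219 178 110 107 113
  118 119 118 116 117]
 [116 114 113 113 224 225 227 227 228 216 215 226 228 229 221 180 116 106
  112 116 114 113 111]
 [114 112 110 137 227 227 227 205 163 149 147 151 209 228 227 223 122 106
  107 116 114 116 113]
 [110 113 113 189 224 227 218 144 113 111 114 112 140 224 229 228 180 114
  110 111 113 114 113]
 [115 113 115 219 226 228 168 114 104 110 116 115 119 189 226 228 213 120
  104 108 117 118 116]
 [111 110 113 222 228 228 153 105 105 112 111 114 112 171 225 229 217 122
  110 111 115 116 118]
 [107 112 111 223 227 229 173 113
[... 734 characters left out ...]
123 118]
 [116 119 118 115 118 118 116 117 118 116 117 119 118 118 118 118 119 123
  120 120 123 118 119]
 [120 120 119 121 119 118 120 119 120 118 121 123 121 122 117 119 121 121
  121 120 121 121 121]
 [122 119 121 121 124 123 122 120 122 123 124 121 121 118 122 121 124 121
  120 121 119 122 120]]
top []
side [(182.07999999999998, 374.40000000000003, 0.57, array([0.5055, 0.4073, 0.016 ]))]
0.4 [(array([161.6, 238.5]), array([147.3, 238.6])), (array([164.5, 238.9]), array([150.4, 239. ]))]
0.405 [(array([159.8, 238.5]), array([145.5, 238.6])), (array([162.7, 238.9]), array([148.6, 239. ]))]
0.41 [(array([158. , 238.5]), array([143.7, 238.6])), (array([160.9, 238.9]), array([146.9, 239. ]))]
```

```bash
python3 -m creep '[[[-0.065,0.75,0,0,0,0,0],[-0.065,0.75,0,0,0,0,0],[-0.065,0.75,0,0,0,0,0],[-0.062,0.75,0,0,0,0,0],[0,0,-0.8,0,0,0,0]]]';python3 -m creep '[[[0,0,-0.9,0,0,0,0],[0,0,-0.7,0,0,0,0],[0,0,0,0,0,0,0],[0,0,0,0,0,0,0],[0,0,0,0,0,0,0]]]'
```

```text
time_s: 37.25
ee_pos: [0.5073, 0.4097, 0.2061]
tcp_rot: [0.691, 0.723, 0.004, -0.001]
contact_force: [0.4, 0.5, -0.6]
finger_gap: 0.0883
grasp_force: 0.0
time_s: 37.88
ee_pos: [0.5078, 0.4058, 0.1096]
tcp_rot: [0.692, 0.722, 0.002, 0.0]
contact_force: [-0.7, -0.2, 0.5]
finger_gap: 0.0883
grasp_force: 0.0
```

```bash
python3 -m creep '[[[-0.02,-0.01,-0.7,0,0,0,0],[0,0,-0.6,0,0,0,0],[0,0,-0.3,0,0,0,0],[0,0,-0.09,0,0,0,0],[0,0,0,0,0,0,1]]]';python3 -m creep '[[[0,0,0,0,0,0,1],[0,0,0,0,0,0,1],[0,0,0,0,0,0,1],[0,0,0,0,0,0,1],[0,0,0,0,0,0,1]]]';python3 -m creep '[[[0,0,0,0,0,0,1],[0,0,0.3,0,0,0,1],[0,0,0.8,0,0,0,1],[0,0,0.95,0,0,0,1],[0,0,0.95,0,0,0,1]]]'
```

```text
time_s: 38.5
ee_pos: [0.5058, 0.4052, 0.0069]
tcp_rot: [0.692, 0.722, 0.001, 0.0]
contact_force: [-0.9, 0.1, 0.7]
finger_gap: 0.0802
grasp_force: 0.0
time_s: 39.12
ee_pos: [0.5057, 0.4046, 0.006]
tcp_rot: [0.692, 0.722, 0.0, 0.0]
contact_force: [0.1, 0.4, 1.3]
finger_gap: 0.0394
grasp_force: 30.0
time_s: 39.75
ee_pos: [0.5044, 0.4043, 0.1881]
tcp_rot: [0.692, 0.722, -0.0, -0.0]
contact_force: [1.1, 0.3, -2.0]
finger_gap: 0.0392
grasp_force: 30.0
```

```bash
python3 -m creep '[[[0,0,0.7,0,0,0,1],[0,0,0.4,0,0,0,1],[0.06,-0.7,0,0,0,0,1],[0.06,-0.9,0,0,0,0,1],[0.06,-0.9,0,0,0,0,1]]]';python3 -m creep '[[[0.06,-0.9,0,0,0,0,1],[0.06,-0.9,0,0,0,0,1],[0.06,-0.9,0,0,0,0,1],[0,-0.69,0,0,0,0,1],[0,0,0,0,0,0,1]]]';python3 -m creep '[[[0,0,0,0,0,0,1],[0,0,0,0,0,0,1],[0,0,0,0,0,0,1],[0,0,0,0,0,0,1],[0,0,0,0,0,0,1]]]'
```

```text
time_s: 40.38
ee_pos: [0.5152, 0.253, 0.2523]
tcp_rot: [0.691, 0.722, -0.0, 0.0]
contact_force: [0.3, -0.1, -2.3]
finger_gap: 0.0395
grasp_force: 30.0
time_s: 41.0
ee_pos: [0.5263, 0.0471, 0.252]
tcp_rot: [0.694, 0.72, -0.001, 0.0]
contact_force: [-0.1, -0.2, -1.8]
finger_gap: 0.0395
grasp_force: 30.0
time_s: 41.62
ee_pos: [0.5268, 0.0514, 0.2517]
tcp_rot: [0.692, 0.722, -0.0, -0.0]
contact_force: [-0.3, 0.1, -3.2]
finger_gap: 0.0401
grasp_force: 30.0
```

```bash
python3 -m creep '[[[0.005,-0.015,-0.4,0,0,0,1],[0,0,-0.4,0,0,0,1],[0,0,-0.15,0,0,0,1],[0,0,0,0,0,0,1],[0,0,0,0,0,0,1]]]'; python3 - <<'E'
from m import *
s=camera("side")[:,:,::-1];cv2.imwrite("pics/side7.png",s)
cv2.imwrite("pics/v7.png",cv2.resize(s[180:290,240:340],(500,550),interpolation=2))
E
```

```text
time_s: 42.25
ee_pos: [0.5278, 0.0505, 0.1957]
tcp_rot: [0.692, 0.722, 0.001, 0.0]
contact_force: [0.3, -0.1, -1.9]
finger_gap: 0.0393
grasp_force: 30.0
```

View pics/v7.png

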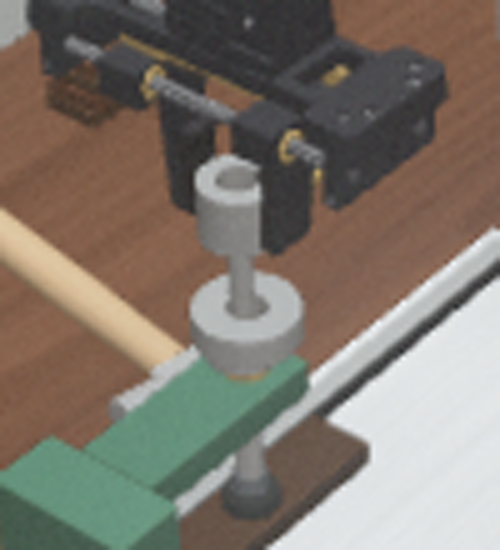

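```bash
python3 -m creep '[[[0,-0.03,0,0,0,0,1],[0,0,-0.2,0,0,0,1],[0,0,-0.2,0,0,0,1],[0,0,-0.2,0,0,0,1],[0,0,0,0,0,0,1]]]';python3 -m creep '[[[0,0,-0.02,0,0,0,1],[0,0,-0.02,0,0,0,1],[0,0,0,0,0,0,1],[0,0,0,0,0,0,1],[0,0,0,0,0,0,1]]]'
```

```text
time_s: 42.92
ee_pos: [0.5262, 0.0484, 0.1574]
tcp_rot: [0.692, 0.722, -0.001, -0.001]
contact_force: [-0.4, -0.6, -2.4]
finger_gap: 0.0391
grasp_force: 30.0
time_s: 43.55
ee_pos: [0.5272, 0.0484, 0.1565]
tcp_rot: [0.692, 0.722, 0.0, 0.0]
contact_force: [-0.2, -0.4, -2.4]
finger_gap: 0.0397
grasp_force: 30.0
```

```bash
python3 -m creep '[[[0,0,-0.02,0,0,0,1],[0,0,-0.01,0,0,0,1],[0,0,0,0,0,0,1],[0,0,0,0,0,0,1],[0,0,0,0,0,0,1]]]';python3 -m creep '[[[0,0,-0.01,0,0,0,1],[0,0,0,0,0,0,1],[0,0,0,0,0,0,1],[0,0,0,0,0,0,1],[0,0,0,0,0,0,1]]]'
```

```text
time_s: 44.18
ee_pos: [0.5271, 0.0485, 0.1546]
tcp_rot: [0.692, 0.722, 0.0, 0.0]
contact_force: [0.0, -0.5, -2.6]
finger_gap: 0.0394
grasp_force: 30.0
time_s: 44.8
ee_pos: [0.5271, 0.0484, 0.154]
tcp_rot: [0.692, 0.722, -0.0, 0.0]
contact_force: [-0.5, 0.5, -2.4]
finger_gap: 0.0397
grasp_force: 30.0
```

```bash
python3 -m creep '[[[0,0,-0.01,0,0,0,1],[0,0,0,0,0,0,1],[0,0,0,0,0,0,1],[0,0,0,0,0,0,1],[0,0,0,0,0,0,1]]]';python3 -m creep '[[[0,0,-0.005,0,0,0,1],[0,0,0,0,0,0,1],[0,0,0,0,0,0,1],[0,0,0,0,0,0,1],[0,0,0,0,0,0,1]]]'
```

```text
time_s: 45.42
ee_pos: [0.5271, 0.0484, 0.1534]
tcp_rot: [0.692, 0.722, 0.0, 0.0]
contact_force: [-0.6, 0.1, -1.7]
finger_gap: 0.0394
grasp_force: 30.0
time_s: 46.05
ee_pos: [0.5271, 0.0484, 0.1531]
tcp_rot: [0.692, 0.722, 0.0, 0.0]
contact_force: [-1.0, 0.1, -2.1]
finger_gap: 0.0397
grasp_force: 30.0
```

```bash
python3 -m creep '[[[0,0,-0.005,0,0,0,1],[0,0,-0.005,0,0,0,1],[0,0,0,0,0,0,1],[0,0,0,0,0,0,1],[0,0,0,0,0,0,1]]]'
```

```text
time_s: 46.68
ee_pos: [0.5272, 0.0485, 0.1527]
tcp_rot: [0.692, 0.722, -0.0, 0.0]
contact_force: [-2.0, -0.1, 3.8]
finger_gap: 0.0396
grasp_force: 30.0
```

```bash
python3 -m creep '[[[0,0,0.005,0,0,0,1],[0,0,0,0,0,0,0],[0,0,0,0,0,0,0],[0,0,0,0,0,0,0],[0,0,0.5,0,0,0,0]]]'; python3 -m creep '[[[0,0,0.9,0,0,0,0],[0,0,0.6,0,0,0,0],[-0.03,-0.97,0,0,0,0,0],[-0.03,-0.97,0,0,0,0,0],[-0.03,-0.97,0,0,0,0,0]]]'; python3 -m creep '[[[-0.03,-0.97,0,0,0,0,0],[-0.03,-0.97,0,0,0,0,0],[0,0,0,0,0,0,0],[0,0,0,0,0,0,0],[0,0,0,0,0,0,0]]]'
python3 - <<'E'
from m import *
s=camera("side")[:,:,::-1];t=camera("top")[:,:,::-1];cv2.imwrite("pics/side8.png",s);cv2.imwrite("pics/top8.png",t)
cv2.imwrite("pics/v8.png",np.hstack([cv2.resize(s[190:300,240:360],(480,440),interpolation=2),cv2.resize(t[205:280,230:300],(300,321),interpolation=2)[:440] if 0 else cv2.copyMakeBorder(cv2.resize(t[205:280,230:300],(300,321),interpolation=2),0,119,0,0,0)]))
E
```

```text
time_s: 47.3
ee_pos: [0.5257, 0.0481, 0.1815]
tcp_rot: [0.692, 0.722, -0.001, -0.001]
contact_force: [0.5, -0.3, 0.4]
finger_gap: 0.0774
grasp_force: 0.0
time_s: 47.92
ee_pos: [0.5216, -0.1279, 0.2731]
tcp_rot: [0.692, 0.722, 0.0, 0.0]
contact_force: [0.7, 0.1, -0.3]
finger_gap: 0.0881
grasp_force: 0.0
time_s: 48.55
ee_pos: [0.5185, -0.2406, 0.2729]
tcp_rot: [0.691, 0.723, 0.0, -0.0]
contact_force: [0.7, 0.8, -0.9]
finger_gap: 0.0883
grasp_force: 0.0
```

View pics/v8.png

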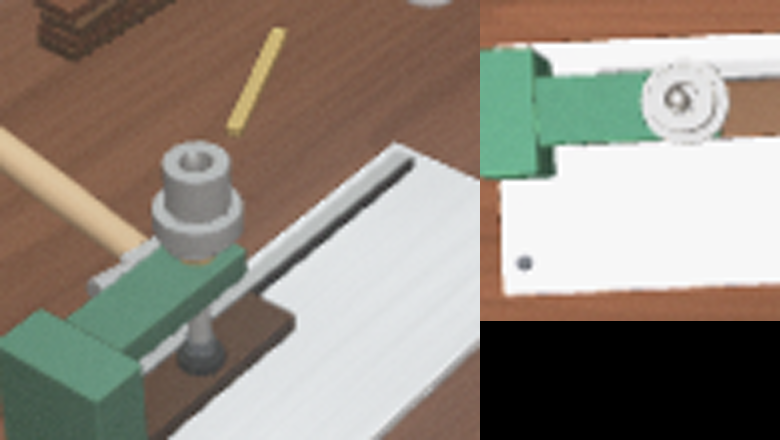

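Both weights are stacked home (small on large on the flange, near side-crop (195,200)). The pad is on the horn, and the horn lies against the fence. I'm handing it in.

```bash
python3 -c "
from workcell import *;print(finish_job())"
```

```text
the job is handed in; nothing more can be done
None
```

The job is handed in at about 49 s, verdict not shown: the horn lies along the fence and against the stop, the pad's spring is in by about 5 mm (estimated) after I first pressed it to about 10.5 mm (roughly 8.5 N on the horn) and eased the plunger back up, and the large then the small weight are home on the post, set down rather than dropped.

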